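# Unlatch and slide off the irrigation controller's terminal cover

### The job

The irrigation controller is about to be wired, so open its terminal compartment with the fingertips alone, picking nothing up: press the orange snap tab down until it lets go and the dark terminal cover springs forward, then push the cover by its raised bar along the bench until all of it is off its rails and clear of the controller. Leave the cover lying flat on the bench, never lifting or tipping it, and do not disturb the other things around it.

Things in the scene. Friction and masses are not known exactly. Their poses are not given: they have to be found in the camera images.
- controller: light grey irrigation controller screwed to the bench, on its back. Origin at bench level on its middle line; +x is the way the cover slides off, z up. Housing x -140 to -32 mm, y +-60, 30 high, knob to 44; lugs to y +-80. Ahead of it a green terminal strip (x to -2, y +-40, 19 high). A spring ejector pushes the cover 14 mm along +x when the tab lets go
- rail_end (a point): controller x +15 mm, y 0, bench level: how far the two slide rails reach (each at y 53 to 63 mm either side, 8 mm high, from the housing to here); the cover is off its rails when its rear edge lies beyond this point
- snap_tab (a joint): orange snap tab, a rocker on a pin across the housing at controller x -50 mm, z 30: rad, 0 at rest, 0.26 pressed to its stop, sprung back to 0. Pressing its rear pad lifts the nose at its front (x -20 to -16 mm, 18 mm wide) off the cover's catch lip, letting go at about 0.15. It is 41 mm above the bench at rest
- tab_pad (a point): middle of the top of the orange tab's pad, the place to press: pad 29 x 34 mm (x, y), level at rest, its top 41 mm above the bench, at controller x -75 mm; it moves down about 6.5 mm here, against 4 to 10 N
- cover: dark grey loose terminal cover, 70 mm long (x), 100 wide (y; 114 over its 3 mm high feet, smooth, running in the rails with 2 to 3 mm play), deck 30 mm high, 130 g; a shell open below and at its rear (-x) end. Origin mid-underside, on the bench, at the start 5 mm ahead of the controller's origin, axes parallel. Catch lip on the deck, x -30 to -26 mm, 4.5 high
- push_bar (a point): middle of the rear (-x) face of the raised bar across the cover's deck, the face to push along +x: bar 64 mm wide (y), 5 thick, from the deck at 30 mm to 44 mm above the bench; this point is 37 mm above the bench, at cover x +17 mm
- cover_rear (a point): middle of the cover's rear lower edge (cover x -35 mm, y 0, bench level); it starts near controller x -30 mm
- screwdriver: bystander: screwdriver with red handle, 170 mm, lying beside the controller; origin under its middle
- marker: bystander: white marker pen with black cap, 135 mm long, 17 mm thick, lying beside the controller; origin under its middle
- tape: bystander: roll of grey tape, 101 mm wide, 48 mm high; origin under its middle
- dropper: bystander: brown dropper bottle, 33 mm wide, 102 mm high; origin under its middle
- brush: bystander: wooden hand brush, 62 x 152 x 46 mm; origin under its middle
Things that resemble listed ones, but are neither listed nor needed, are in the scene too. Leave any blue look-alike of the cover alone.

How it is judged:
By the outcome, as a careful person would: the job done as asked, in the order asked, and still so for the second after the job is handed in, with the robot touching nothing.
It also fails if it takes over 43 s, if anything falls off the work surface, if the arm or the gripper's body presses on something with over 40 N, if the wrist force passes 120 N, or if a joint passes its speed limit or range.

### The arm

A 6-joint arm with a two-finger parallel gripper is mounted at the origin on the work surface; the furniture and walls round the work are solid. World frame = base frame: x ahead of the robot, y to its left, z up, the work surface at z = 0. Lengths are in m, angles in rad, forces in N, time in s.
With the tool pointing down it reaches from about 0.375 to 0.9 m from the base axis. Payload 3.1 kg.
Tool frame: the origin (TCP) lies between the finger pads; the fingertips stand 11 mm ahead of it and the grasp point (between the pads) lies 8 mm behind it; y points along the fingers, x is the direction in which the jaws open and shut, and the axes are right-handed (so a half turn about y gives the same grasp; the last joint's range is limited). The gripper opens to 87 mm and grips with 3 to 60 N. Pads are 19 mm wide; open, the fingers measure 117 mm over their backs; the gripper's body (75 mm by 190 mm) begins 51 mm behind the grasp point.
Start: joints at [1, 0.527, 1.433, -0, 1.181, -0.178], TCP at [0.239, 0.578, 0.234] pointing down, gripper open.
Joint ranges: [-3.08, 3.08], [-0.75, 2.2], [0.22, 2.44], [-1.43, 4.57], [0, 2.65], [-2.85, 2.85]. Speed limits (rad/s): [2.79, 2.79, 3.14, 3.14, 3.14, 3.14].

### API

Orientations are given as a unit quaternion [x, y, z, w].
In Python, from station import r gives the robot as it stands. Calls block until the motion is done:
- r.move_pose(position, orientation): joint-space move of the TCP to a pose.
- r.movel(position, frame=None, rate=0.15, until_force=None): straight line of the TCP; frame=None keeps the orientation; rate is the mean speed in m/s. With until_force (N) it stops when the force on the tool has changed by that much, and returns True; else False.
- r.goto_joints(angles): joint-space move.
- r.gripper_to(opening, newtons=None): opening from 0.0 (shut) to 1.0 (fully open); newtons is the grip in N (None keeps the last); returns when the fingers have stopped.
- r.sleep(seconds).
- r.solve_ik(position, orientation): joint angles nearest the present ones, or None.
- r.get_image(name): name is "scene" or "top"; returns a dict with "frame" (480x640x3 uint8, red, green, blue), "fx", "fy", "cx", "cy" (pixels), "R" (3x3) and "t" (3): a world point X has camera coordinates R X + t. Camera axes: x right, y down, z forward; pixel columns grow to the right and rows downward; lengths in m; the calibration is good to about 2 mm. A picture is of the moment at which its call begins. There is no depth.
A pose or a line that the arm cannot do raises r.Unreachable and nothing moves.
- r.job_done(): hands the job in, once; it reports no verdict.
Readings, each from a call of its own:
- r.current_clock(): time.
- r.current_joint_pos(): joint angles.
- r.current_dq(): joint speeds.
- r.current_joint_efforts(): joint torques, N m.
- r.current_tcp_pos(): TCP position.
- r.current_tool_rot(): TCP orientation.
- r.current_contact_force(): force on the tool from outside, world axes, zero at the start.
- r.current_ft_torque(): the same for the moment, N m.
- r.current_opening(): opening from 0.0 (shut) to 1.0 (fully open).
Only numpy, scipy, OpenCV 4.12 (cv2) and the standard library are available. Lean on these libraries where they do the work, as an engineer would, in place of code of your own. Each camera call takes 0.05 s, during which the arm holds its last target. There are 200 camera calls.

## Working session

There is one attempt and no reset: what is moved stays moved. The work goes in short steps, each a Python script; the robot and the scene stay as the last script left them, time stands still between calls to the robot, and variables do not carry over. Pictures are saved under pics/ and viewed, about 8 in all and at most 12, crops included, and the job is handed in when it is done.

```bash
mkdir -p pics; ls
python3 - <<'E'
from station import r
import cv2
for n in("scene","top"):
    d=r.get_image(n); cv2.imwrite(f"pics/{n}0.png",d["frame"][:,:,::-1]); print(n,d["fx"],d["fy"],d["cx"],d["cy"],d["R"],d["t"])
print(r.current_clock(),r.current_tool_rot())
E
```

```text
pics
scene 595.1900855346258 595.1900855346258 318.81762351648234 242.814440434471 [[ 0.77266451 -0.6345463   0.0184541 ]
 [-0.34296633 -0.44172738 -0.82900604]
 [ 0.53419439  0.63421441 -0.55893508]] [-0.41796954  0.24555701  1.13071414]
top 537.047403854941 537.047403854941 314.3178204894056 234.01835830840423 [[-0.01537716 -0.99980115 -0.01269668]
 [-0.99696386  0.01630044 -0.07614033]
 [ 0.07633215  0.01148731 -0.99701627]] [0.03933914 0.53939803 1.33989683]
0.1 [ 0.58803805  0.39247313 -0.39375732 -0.58747873]
```

View pics/top0.png

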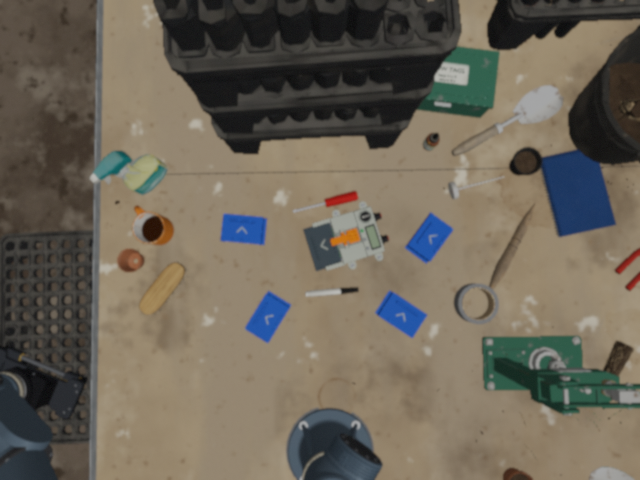

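View pics/scene0.png

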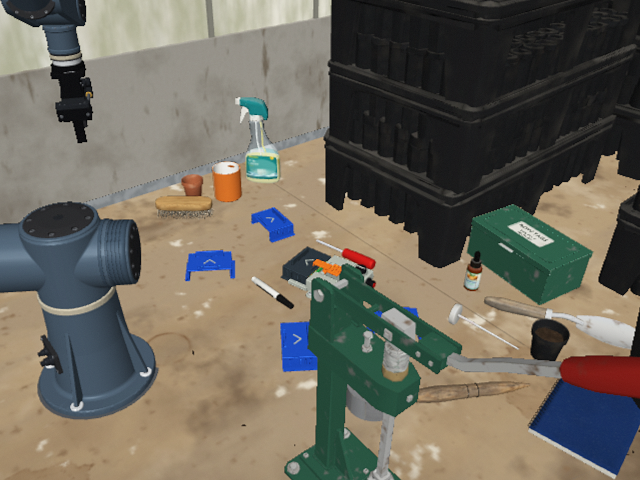

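The top view shows the controller at about (350,240), with the cover to its left at (322,247) and sliding image-left. Blue look-alikes surround it, and the nearest one ahead is at (243,229). Next I'll zoom in.

Run:
```python
import cv2
a=cv2.imread("pics/top0.png")[180:305,220:400]
b=cv2.resize(a,(792,550),interpolation=cv2.INTER_CUBIC)
cv2.imwrite("pics/crop0.png",b)
```

```text
(no output)
```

View pics/crop0.png

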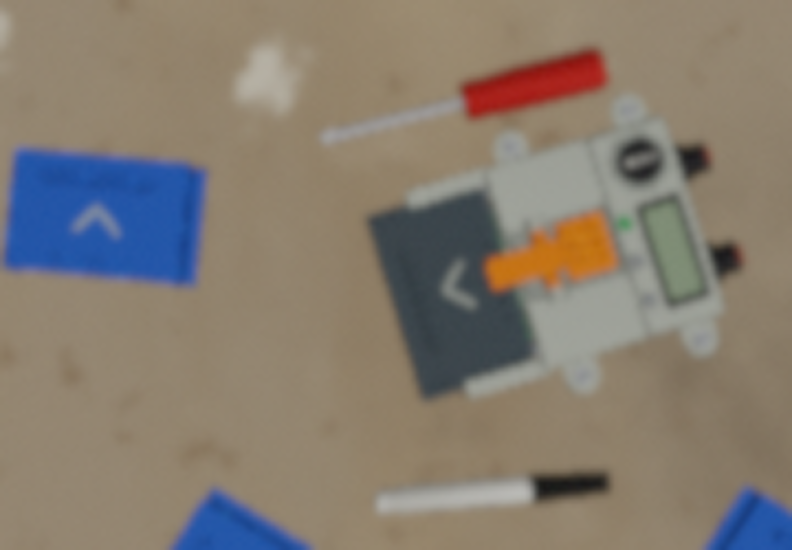

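```bash
cat > h.py <<'E'
from station import r
import numpy as np, cv2
from scipy.optimize import least_squares
from scipy.spatial.transform import Rotation as Ro
def proj(d,X):
    c=np.asarray(X)@np.array(d["R"]).T+d["t"]; return np.c_[d["fx"]*c[:,0]/c[:,2]+d["cx"],d["fy"]*c[:,1]/c[:,2]+d["cy"]]
def w(p,L):
    L=np.atleast_2d(L).astype(float)/1000; c,s=np.cos(p[2]),np.sin(p[2])
    return np.c_[p[0]+c*L[:,0]-s*L[:,1],p[1]+s*L[:,0]+c*L[:,1],L[:,2]]
def fit(d,L,uv,p0):
    s=least_squares(lambda p:(proj(d,w(p,L))-uv).ravel(),p0,loss="soft_l1"); return s.x,s.fun.reshape(-1,2)
def quat(yaw,sgn=1):   # jaws along controller y, fingers down
    x=sgn*np.array([-np.sin(yaw),np.cos(yaw),0]); y=np.array([0,0,-1.]); return Ro.from_matrix(np.c_[x,y,np.cross(x,y)]).as_quat()
E
python3 - <<'E'
from h import *
d=r.get_image("top")
L=[[40,-50,30],[40,50,30],[-89.5,-17,41],[-89.5,17,41],[-140,-60,30],[-140,60,30],[-32,60,30],[-32,-60,30],[-16,-9,41],[-16,9,41]]
c=np.array([[369,216],[425,398],[605,210],[620,268],[662,122],[722,312],[543,365],[487,165],[484,262],[493,292]])
p,e=fit(d,np.array(L),c/4.4+[220,180],[.5,-.05,1.5])
print(p,e.round(1).tolist()); np.save("p.npy",p)
print(w(p,[[-75,0,41],[22,0,37]]))
# blue look-alike near side, deck height 30
s=r.get_image("scene")
print(proj(s,w(p,[[-75,0,41],[40,-50,30],[40,50,30],[-140,-60,30]])))
K=np.array(L)
q=r.current_tcp_pos()
for sg in(1,-1):
    print(sg,r.solve_ik(w(p,[-79,0,100])[0],quat(p[2],sg)),r.solve_ik(w(p,[60,0,44.5])[0],quat(p[2],sg)))
# blue edge in controller frame, deck z=.03
uv=np.array([[205,168],[195,285],[310,548]])/4.4+[220,180]
for t in uv:
    f=least_squares(lambda a:(proj(d,w(p,[a[0],a[1],30]))-t).ravel(),[100,0]); print(f.x)
img=cv2.cvtColor(s["frame"],cv2.COLOR_RGB2BGR)[200:350,220:420]
for P in proj(s,w(p,L)): cv2.circle(img,tuple(int(v) for v in P-[220,200]),1,(0,255,255),-1)
cv2.imwrite("pics/s1.png",cv2.resize(img,(800,600),interpolation=cv2.INTER_CUBIC))
E
```

```text
[0.51193056 0.00490475 1.84520999] [[-0.0, 1.2], [-1.4, -2.1], [-0.3, -0.1], [0.2, -0.2], [0.6, -1.7], [1.0, 0.7], [0.5, 1.0], [-0.6, 0.8], [-0.1, -0.4], [-0.1, -0.3]]
[[ 0.53225426 -0.06728907  0.041     ]
 [ 0.50596895  0.0260816   0.037     ]]
[[335.02181501 268.72498932]
 [306.77957761 245.76805057]
 [281.42480582 265.38930352]
 [372.89527196 270.02479864]]
1 [-3.40390507e-01  6.10789866e-01  1.76496137e+00 -4.44089210e-16
  7.65841419e-01  2.52678849e+00] [-9.82930241e-02  6.83408374e-01  1.88682846e+00 -4.44089210e-16
  5.71355815e-01  2.76888597e+00]
-1 [-3.40390507e-01  6.10789866e-01  1.76496137e+00 -4.44089210e-16
  7.65841419e-01 -6.14804168e-01] [-9.82930241e-02  6.83408374e-01  1.88682846e+00 -4.44089210e-16
  5.71355815e-01 -3.72706684e-01]
[ 121.40508451 -106.26573471]
[145.66633543 -43.34154687]
[124.78503884 118.64297046]
```

View pics/s1.png

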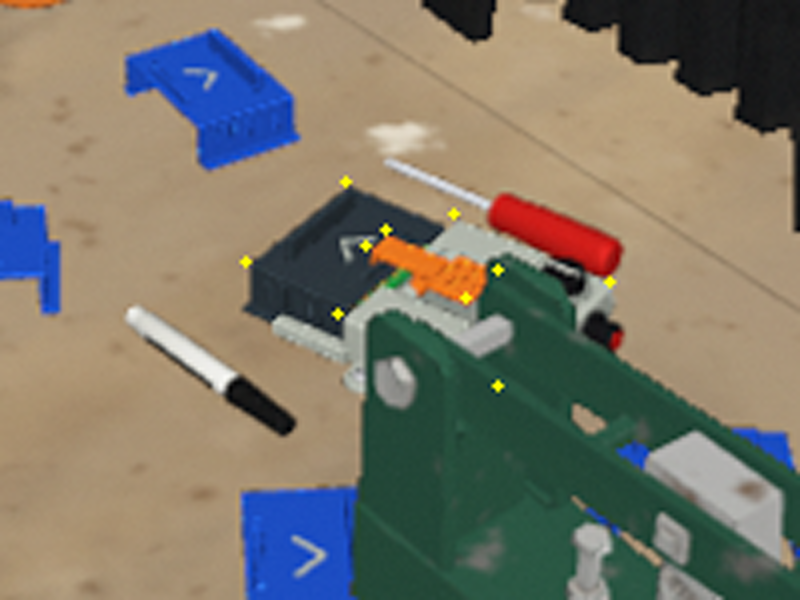

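The yellow model points overlay the orange pad (crop px 465–498, 270–298) and the cover corners to within about 2 px in the second view. The pose is good enough to press the tab.

Run:
```python
from h import *
p=np.load("p.npy"); q=quat(p[2],-1)
T=lambda x,z:w(p,[x,0,z+11])[0]   # z = fingertip height mm
r.gripper_to(0.0,10)
r.move_pose(T(-79,120),q); r.movel(T(-79,48),rate=.12)
print(r.current_clock(),r.current_tcp_pos()-T(-79,48))
for z in(40,38,37,36,35,34.5):
    h=r.movel(T(-79,z),rate=.02,until_force=25)
    print(z,h,r.current_tcp_pos()[2]-.011,r.current_contact_force())
    if h: break
r.sleep(.4)
s=r.get_image("scene"); print(r.current_contact_force())
a=cv2.cvtColor(s["frame"],cv2.COLOR_RGB2BGR)[180:360,200:440]
r.movel(T(-79,75),rate=.1)
t=r.get_image("top")
b=cv2.cvtColor(t["frame"],cv2.COLOR_RGB2BGR)[180:305,220:400]
cv2.imwrite("pics/s2.png",np.hstack([cv2.resize(a,(400,300)),cv2.resize(b,(400,300))])); print(r.current_clock())
```

```text
5.025 [3.90858736e-04 5.24457809e-05 2.78551421e-04]
40 False 0.04065869988049997 [-0.60299216 -1.04739586  4.94212505]
38 False 0.0390074050288315 [-1.76275667 -1.81474175  7.37343185]
37 False 0.03805502861039503 [-1.68160964 -3.97861585  8.20330105]
36 False 0.03714165458228394 [-2.1526531  -4.32516746  8.0885065 ]
35 False 0.036236325063662825 [-2.00377198 -4.51618237  8.53943785]
34.5 False 0.03580867908409431 [-1.4210315  -5.27959107  9.52040164]
[-2.0418783  -6.17773666  9.08682987]
7.8833
```

View pics/s2.png

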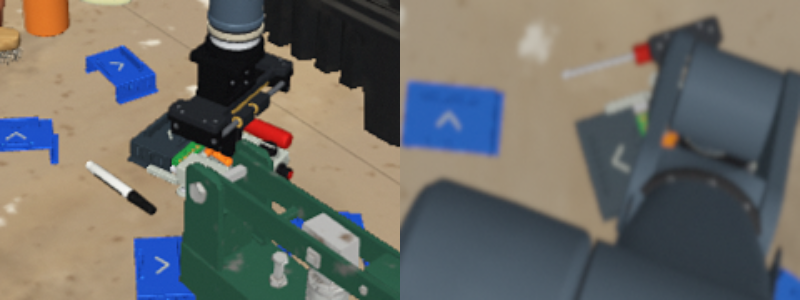

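The tab has released: the cover shifted about 11 mm forward and the green strip is now exposed, with its corner at right-panel (577,118). Next is pushing the bar.

Run:
```python
from h import *
p=np.load("p.npy")
T=lambda x,z:w(p,[x,0,z+11])[0]
r.movel(T(14,75),rate=.15); r.movel(T(14,45),rate=.1)
h=r.movel(T(14,35),rate=.03,until_force=5); print(h,r.current_tcp_pos()-T(14,35),r.current_contact_force())
if not h:
    for x in(22,30,38,46,54,62,70,74):
        h=r.movel(T(x,35),rate=.04,until_force=12); print(x,h,r.current_contact_force().round(1),r.current_tcp_pos()[2])
        if h: break
s=r.get_image("scene"); cv2.imwrite("pics/s3.png",cv2.resize(cv2.cvtColor(s["frame"],cv2.COLOR_RGB2BGR)[180:330,200:400],(800,600)))
print(r.current_clock())
```

```text
False [-6.64134165e-05  6.34482486e-05 -6.98881791e-05] [-0.18113771  0.85808774  0.70539794]
22 False [0.2 0.  0.1] 0.04609044240100922
30 False [ 0.1  0.  -0.1] 0.04599660511448261
38 False [-0.2  0.6 -0.3] 0.04597259910367679
46 False [0.4 0.1 0.1] 0.04598807214355137
54 False [ 0.1  0.2 -1.3] 0.045984535655101334
62 False [ 0.7  0.8 -0.2] 0.04598024050042874
70 False [-0.6  0.8  0.2] 0.045998653275761414
74 False [ 0.4 -0.5 -0. ] 0.04600790305405593
12.3333
```

View pics/s3.png

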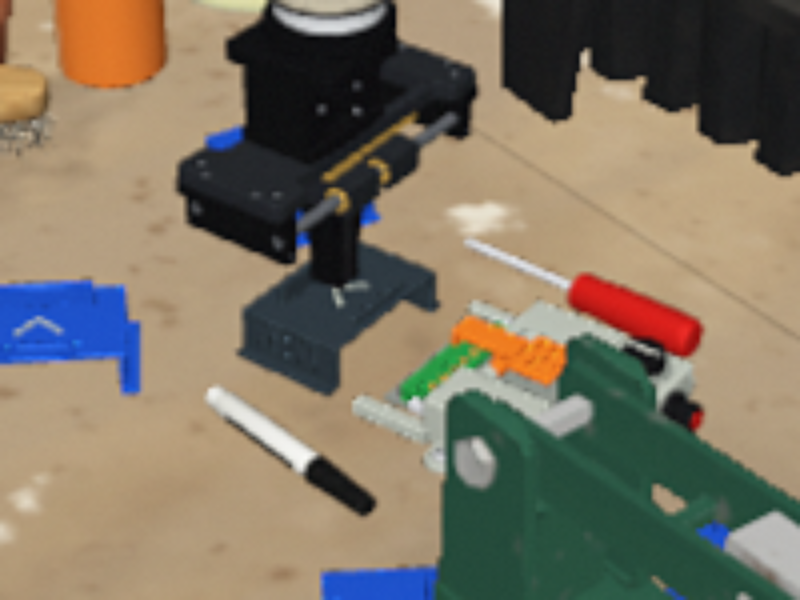

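The cover is off the rails: its rear edge (crop 340,390 to 435,305) is clear of the rail ends (360,405) and (475,305). I'll back off, lift away and verify.

Run:
```python
from h import *
p=np.load("p.npy")
T=lambda x,z:w(p,[x,0,z+11])[0]
r.movel(T(68,35),rate=.05); r.movel(T(68,150),rate=.15)
r.goto_joints([1,.527,1.433,0,1.181,-.178])
d=r.get_image("top"); a=cv2.cvtColor(d["frame"],cv2.COLOR_RGB2BGR)
cv2.imwrite("pics/t4.png",a); cv2.imwrite("pics/t4c.png",cv2.resize(a[180:305,220:400],(792,550),interpolation=cv2.INTER_CUBIC))
print(r.current_clock(), (proj(d,w(p,[[15,0,0],[15,57,8],[15,-57,8]]))-[220,180])*4.4)
```

```text
15.625 [[435.8884248  294.90059342]
 [464.06407958 388.51642944]
 [407.784909   200.44960415]]
```

View pics/t4c.png

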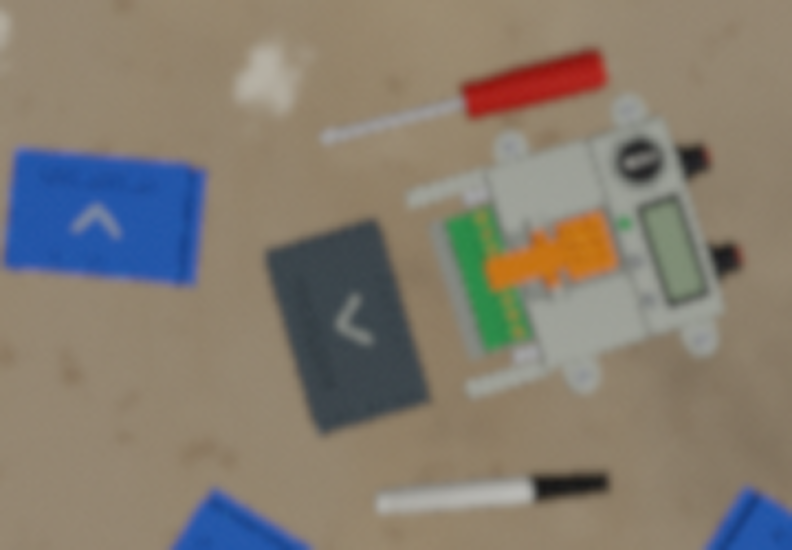

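The cover lies flat, with its rear edge from (378,222) to (430,400). The rail ends are at (408,200) and (465,388), so the gap is about 16 mm. The screwdriver, marker and nearby blue look-alikes are at the same pixels as before.

```bash
python3 -c "
from station import r
r.job_done(); print(r.current_clock())"
```

```text
the job is handed in; nothing more can be done
the job is handed in; nothing more can be done
```

The terminal cover is off its rails and the job is handed in, with the arm back at its start pose and touching nothing. I pressed the orange tab with the closed fingertips at about 9 N vertically until the cover sprang forward. I then pushed the cover by its bar with the fingertips about 5 mm above the deck.

- **Cover:** the last top picture shows it square and lying flat. Its rear edge is about 16 mm beyond the rail ends and clear of the controller. Nothing pressed on the cover beyond sensor noise during the push.
- **Other things:** the screwdriver, the marker and the blue look-alikes near the controller are where they were. I did not compare the tape, dropper and brush pixel by pixel, but the arm never worked near them.
- **Time:** the robot clock read 15.6 s at the last picture, against the 43 s limit.
- **Disagreements:** the fitted controller model missed some cover and housing corners by 1 to 2 pixels (up to about 5 mm), but it matched the tab pad to under 0.5 pixel. While pressing, the tip stopped about 1.3 mm higher than commanded because the tab pushed back, and the tab still let go.

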